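Park the pump rotor and hold its pressure lever open for a tube change

TASK

On the small peristaltic pump, turn the roller head by its bar knob until the knob's nose points straight at the upright steel fin on the deck. Then, with the fingers, push the paddle of the sprung pressure lever away from the rollers until it has gone past the click, nearly to its end stop, and finish while still holding it there so that a tube could be laid in: the lever springs back if let go, so the program must end with the fingers still pressing. Keep the nose on the fin, and leave everything else where it stands.

Things in the scene. Friction and masses are not known exactly. Their poses are not given: they have to be found in the camera images.
- pump: White fixed pump module, 240 (x) x 280 (y) mm, deck 50 mm above the bench. Origin: centre of its underside, on the bench; -x side towards the robot at yaw 0, z up. In this frame (mm): roller-head axis at (30, 55); steel fin x -40..-18, y 52..58, top z 86; lever pivot at (85, 0); black track block at (30, 113), 75 x 14, top z 84. Vial and filter stand on the deck.
- rotor (a joint): Turn of the roller head about its vertical axis, rad, positive anticlockwise from above, range -1.5 to 1.6. 0: the nose points straight at the fin (along pump -x). It starts between 0.55 and 1.3, so it must be turned clockwise from above. Light friction (0.04 N m), no spring, stays where it is left.
- knob_grip (a point): Point on the roller-head axis in the black bar knob, 106 mm above the bench. The bar is 52 mm long, 14 mm wide, 28 mm tall (z 90..118 mm), on a flat steel disc 76 mm across with its top at z 90 mm. The frame turns with the head: its -x axis runs along the bar to the nose, so the bar is gripped across its y axis.
- nose_tip (a point): Tip of the nose, a thin 6 mm wide, 10 mm high tongue at one end of the bar knob, 42 mm from the axis, 96 mm above the bench.
- index_mark (a point): Top end nearest the roller head of the upright steel fin (22 mm long, 6 mm thick, 36 mm tall), 48 mm from the roller-head axis and 86 mm above the bench.
- lever (a joint): Turn of the sprung pressure lever about its vertical pivot, rad, positive as it opens (anticlockwise from above, paddle moving to pump -y, off the rollers). 0 at rest, end stop 0.30. A sprung pawl clicks over a tooth at 0.18 but does not hold the lever. Paddle force: 3 N at first, 6-7 N up to the click, 5-7 N after; let go, it returns to 0. Nearly at the stop means beyond 0.25.
- paddle (a point): Upright aluminium tab at the lever's free end, 32 mm along the lever (its x), 8 mm thick (its y), 46 mm tall. This point: centre of its underside, 70 mm above the bench, 140 mm from the pivot; top at z 116 mm. At rest at pump (-55, 0) mm. Its +y face, on the roller-head side, is the one to push, along its -y. The lever bar below is 14 mm wide, top at z 70 mm.
- push_face (a point): Centre of the paddle's +y face, 96 mm above the bench; axes as the paddle's.
- vial: Bystander: glass vial with white cap, 22 mm across, 45 mm tall, standing on the pump deck behind the lever. Origin: centre of its underside.
- filter: Bystander: white disc filter, 32 mm across, 18 mm tall with its stub, lying on the pump deck. Origin: centre of its underside.
- screwdriver: Bystander: screwdriver lying on the bench to the right of the pump, black handle. Origin: centre of its underside.
- collar: Bystander: steel ring, 44 mm across, 18 mm tall, on the bench to the left of the pump. Origin: centre of its underside.
- beaker: Bystander: glass beaker, 68 mm across, 85 mm tall, on the bench beyond the pump. Origin: centre of its underside.
- flask: Bystander: glass bottle with a red cap, 84 mm across, 170 mm tall, far left. Origin: centre of its underside.
- jar: Bystander: white jar, 60 mm across, 90 mm tall, on the right. Origin: centre of its underside.

How it is judged:
By the outcome, as a careful person would: the job done as asked, in the order asked, and still so for the second after the job is handed in, while the arm keeps its last pose, push and grip.
It also fails if it takes over 48 s, if anything falls off the work surface, if the arm or the gripper's body presses on something with over 40 N, if the wrist force passes 120 N, or if a joint passes its speed limit or range.

ROBOT

A 6-joint arm with a two-finger parallel gripper is mounted at the origin on the work surface. World frame = base frame: x ahead of the robot, y to its left, z up, the work surface at z = 0. Lengths are in m, angles in rad, forces in N, time in s.
With the tool pointing down it reaches from about 0.35 to 0.875 m from the base axis. Payload 4.2 kg.
Tool frame: the origin (TCP) lies midway between the tips of the shut fingers; the grasp point (between the pads) lies 19 mm behind it; z points along the fingers, y is the line along which they close (so a half turn about z gives the same grasp; the last joint's range is limited). The gripper opens to 85 mm and grips with 20 to 120 N. Pads are 22 mm wide; open, the fingers measure 114 mm over their backs; the gripper's body (76 mm by 85 mm) begins 54 mm behind the grasp point. The pads swing forward as they close: fully open they stand 13 mm farther back than shut.
Start: joints at [1.568, 0.385, 0.008, 0, -1.194, -0.259], TCP at [0.162, 0.604, 0.231] pointing down, gripper open.
Joint ranges: [-3.14, 3.14], [-1.21, 2.06], [-1.07, 1.41], [-3.16, 2.05], [-2.99, -0.16], [-3.1, 3.1]. Speed limits (rad/s): [2.79, 2.79, 3.14, 3.14, 3.14, 3.14].

INTERFACE

Orientations are given as a unit quaternion [x, y, z, w].
In Python, from cell import telemetry, grab_frame, calibration, job gives the robot as it stands.
- The arm moves only by the tool apply_moves, never from a script. Its argument "series" is a list of rows, each an object with "grip": the closure, from -1 (fully open) to 1 (shut); "linear": the shift along the world's x, y, z each as a share of 0.025 m, from -1 to 1, a list of three; "roll": the turn about the world's z as a share of 45 degrees, from -1 to 1. In form: [{"grip": grip, "linear": [x, y, z], "roll": roll}, ...]. A call has 1 to 20 rows; each row shifts and turns the commanded pose from where the row before left it; what a row does not reach is not made up. A row lasts 1/12 s, in which the tool goes at most 41.7 mm and 7.16 degrees, less where a joint would pass 70% of its speed; a pose out of reach is approached as far as the arm can. A call with a number of a shift or a turn outside -1 to 1 is refused whole. A call with a gripper value outside its range is refused whole. The fingers move at their own pace and stop on an object; "grip_force" is the grip in N (left out, the last holds). Time passes only in rows, so rows that do not move let the fingers close. It gives the time, the measured TCP pose, the force, the opening and the grip force at its end, in the units of the state.
- telemetry.observe(): the state, without advancing time (a new reading comes with each control period).
- grab_frame(name): name is "side" or "top" or "wrist"; returns the picture (400x640x3 uint8, red, green, blue); there is no depth.
- calibration(name): a dict with "fx", "fy", "cx", "cy" (pixels), "distortion" ([k1, k2, p1, p2, k3] as OpenCV has them; the pictures are not rectified), "R" (3x3) and "t" (3): a world point X has camera coordinates R X + t; the wrist camera has in their place "tool_from_camera" (4x4, takes a point from camera to tool coordinates, whose origin is the TCP and whose axes are the flange's). Camera axes: x right, y down, z forward; pixel columns grow to the right and rows downward; lengths in m; the calibration is good to about 2 mm. A picture is of the moment at which its call begins: read the wrist's pose just before it. calibration takes no time and is no camera call.
- job.hand_in(): hands the job in; it is judged then, once.
The state is a dict: "time_s": time; "joint_pos": joint angles; "qd": joint speeds; "tau": joint torques, N m; "ee_pos": TCP position; "eef_rot": TCP orientation; "force": force on the tool from outside, world axes, zero at the start; "moment": the same for the moment, N m; "grip_width": finger opening in m; "grip_force": force on a finger pad.
Only numpy, scipy, OpenCV 4.12 (cv2) and the standard library are available. Lean on these libraries where they do the work, as an engineer would, in place of code of your own. Each camera call takes 0.05 s, during which the arm holds its last target. There are 200 camera calls.

## Working session

There is one attempt and no reset: what is moved stays moved. The work goes in short steps, Python scripts to look and compute and a tool call to move; the robot and the scene stay as the last step left them, time stands still between calls to the robot, and variables do not carry over. Pictures are saved under pics/ and viewed, at most 10 in all, crops included, and the job is handed in when it is done.

Besides the shell and the picture viewer there is one more tool, called as name(argument=value, ...) on one line, values as JSON. apply_moves: Moves the arm, as the interface text tells. Its arguments: {"type":"object","properties":{"series":{"type":"array","items":{"type":"object","properties":{"grip":{"type":"number"},"linear":{"type":"array","items":{"type":"number","minimum":-1,"maximum":1}},"roll":{"type":"number","minimum":-1,"maximum":1}}}},"grip_force":{"type":"number"}},"required":["series"]}

```bash
mkdir -p pics; ls
python3 - <<'E'
from cell import telemetry, grab_frame, calibration
import cv2,numpy as np
o=telemetry.observe();print(o)
a=[]
for n in("top","side"):
    f=grab_frame(n);cv2.imwrite(f"pics/{n}0.png",f[:,:,::-1]);c=calibration(n);print(n,c)
    R=np.array(c["R"]);print(-R.T@np.array(c["t"]))
print(calibration("wrist"))
E
```

```text
pics
{'time_s': 0.0, 'joint_pos': array([ 1.56761580e+00,  3.85579265e-01,  6.60532232e-03, -5.05171809e-04,
       -1.19397136e+00, -2.58583756e-01]), 'qd': array([-0.00011902,  0.00053946,  0.00109349,  0.00100084, -0.00134906,
       -0.00076644]), 'tau': array([ 3.05978128e-04, -3.92289805e+01,  1.88407445e+01,  4.18596983e+00,
       -4.52717984e-03, -2.51106144e-06]), 'ee_pos': array([0.16157928, 0.6031472 , 0.23019892]), 'eef_rot': array([ 9.91434385e-01, -1.30601112e-01, -9.60109565e-05,  1.09563758e-03]), 'force': array([-0.89002649,  0.42988244, -0.6957056 ]), 'moment': array([ 0.05327791, -0.02346556, -0.00633932]), 'grip_force': 0.0, 'grip_width': 0.08546798794360301}
top {'fx': 406.2142726541519, 'fy': 406.2142726541519, 'cx': 313.1134448751887, 'cy': 199.3267827580604, 'distortion': array([0.02868251, 0.        , 0.        , 0.        , 0.        ]), 'R': array([[ 0.02514861, -0.99960218,  0.01276823],
       [-0.99155554, -0.02656751, -0.12693214],
       [ 0.12722087, -0.00946824, -0.99182922]]), 't': array([-0.06249451,  0.57633248,  1.21058291])}
[ 0.41902591 -0.035
[... 296 characters left out ...]
0.75976829],
       [ 0.52784989,  0.54646798, -0.65019015]]), 't': array([-0.42604642,  0.31937209,  1.10806313])}
[-0.13408284 -0.75338852  0.9621567 ]
{'fx': 312.6849978042333, 'fy': 312.6849978042333, 'cx': 317.9449950334292, 'cy': 196.18774216327864, 'distortion': array([0.01037473, 0.        , 0.        , 0.        , 0.        ]), 'tool_from_camera': array([[ 3.56208966e-04, -9.62336050e-01, -2.71862464e-01,
         6.81606609e-02],
       [ 9.99998662e-01,  7.76904050e-04, -1.43982468e-03,
         9.13490828e-04],
       [ 1.59680625e-03, -2.71861587e-01,  9.62335039e-01,
        -1.42279204e-01],
       [ 0.00000000e+00,  0.00000000e+00,  0.00000000e+00,
         1.00000000e+00]])}
```

View pics/top0.png

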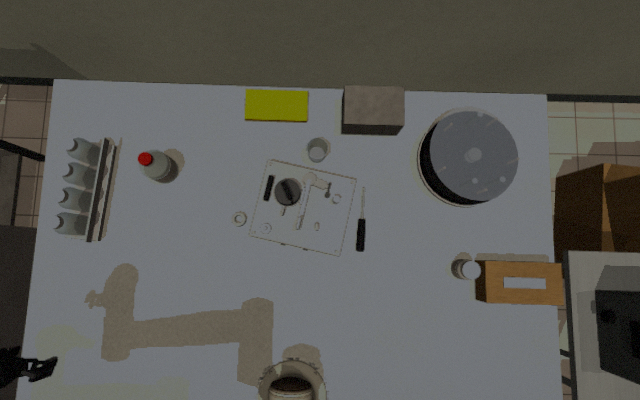

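View pics/side0.png

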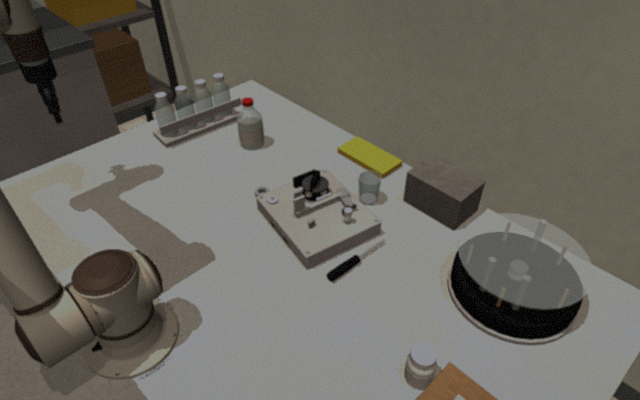

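Top view: the pump's deck corners are near (268,160), (356,180), (343,254) and (249,235). The roller head is at about (288,192), the paddle near (300,220) and the fin near (283,211). The side view shows the same layout. The scale is about 3 mm per pixel, so I'll use the wrist camera from closer in.

```bash
cat > h.py <<'E'
import cv2,numpy as np
from cell import telemetry, grab_frame, calibration
from scipy.spatial.transform import Rotation as Ro
def K(c): return np.array([[c["fx"],0,c["cx"]],[0,c["fy"],c["cy"]],[0,0,1]])
def cam(n,o=None):
    """returns calib, R, t with Xc=R X+t"""
    c=calibration(n)
    if n!="wrist": return c,np.array(c["R"]),np.array(c["t"])
    T=np.eye(4);T[:3,:3]=Ro.from_quat(o["eef_rot"]).as_matrix();T[:3,3]=o["ee_pos"]
    M=np.linalg.inv(T@np.array(c["tool_from_camera"]));return c,M[:3,:3],M[:3,3]
def rays(C,px):
    c,R,t=C
    u=cv2.undistortPoints(np.array(px,float).reshape(-1,1,2),K(c),np.array(c["distortion"]))[:,0]
    return -R.T@t,(np.c_[u,np.ones(len(u))])@R
def plane(C,px,z):
    p,d=rays(C,px);return p+d*((z-p[2])/d[:,2])[:,None]
def proj(C,X):
    c,R,t=C
    return cv2.projectPoints(np.array(X,float).reshape(-1,3),cv2.Rodrigues(R)[0],t,K(c),np.array(c["distortion"]))[0][:,0]
def tri(C1,p1,C2,p2):
    a,d=rays(C1,[p1]);b,e=rays(C2,[p2]);d=d[0];e=e[0]
    s=np.linalg.lstsq(np.c_[d,-e],b-a,rcond=None)[0]
    P,Q=a+s[0]*d,b+s[1]*e;return (P+Q)/2,np.linalg.norm(P-Q)
E
python3 - <<'E'
from h import *
C=cam("top")
print(plane(C,[(268,160),(356,180),(343,254),(249,235)],.05).round(3))
print(plane(C,[(288,192),(300,220),(283,211)],.09).round(3), plane(C,[(150,160)],.17), plane(C,[(318,149)],.085))
E
```

```text
[[ 0.694  0.094  0.05 ]
 [ 0.639 -0.177  0.05 ]
 [ 0.414 -0.141  0.05 ]
 [ 0.463  0.142  0.05 ]]
[[ 0.591  0.027  0.09 ]
 [ 0.509 -0.01   0.09 ]
 [ 0.534  0.04   0.09 ]] [[0.65763809 0.40465905 0.17      ]] [[ 0.72414759 -0.05787781  0.085     ]]
```

apply_moves(series=[{"grip":-1,"linear":[0.64,-1,0.15],"roll":0},{"grip":-1,"linear":[0.64,-1,0.15],"roll":0},{"grip":-1,"linear":[0.64,-1,0.15],"roll":0},{"grip":-1,"linear":[0.64,-1,0.15],"roll":0},{"grip":-1,"linear":[0.64,-1,0.15],"roll":0},{"grip":-1,"linear":[0.64,-1,0.15],"roll":0},{"grip":-1,"linear":[0.64,-1,0.15],"roll":0},{"grip":-1,"linear":[0.64,-1,0.15],"roll":0},{"grip":-1,"linear":[0.64,-1,0.15],"roll":0},{"grip":-1,"linear":[0.64,-1,0.15],"roll":0},{"grip":-1,"linear":[0.64,-1,0.15],"roll":0},{"grip":-1,"linear":[0.64,-1,0.15],"roll":0}])

```text
time_s: 1.1
ee_pos: [0.354, 0.3021, 0.2762]
eef_rot: [0.991, -0.13, -0.0, 0.0]
force: [0.2, 0.5, -0.8]
grip_width: 0.0856
grip_force: 0.0
```

apply_moves(series=[{"grip":-1,"linear":[0.64,-1,0.15],"roll":0},{"grip":-1,"linear":[0.64,-1,0.15],"roll":0},{"grip":-1,"linear":[0.64,-1,0.15],"roll":0},{"grip":-1,"linear":[0.64,-1,0.15],"roll":0},{"grip":-1,"linear":[0.64,-1,0.15],"roll":0},{"grip":-1,"linear":[0.64,-1,0.15],"roll":0},{"grip":-1,"linear":[0.64,-1,0.15],"roll":0},{"grip":-1,"linear":[0.64,-1,0.15],"roll":0},{"grip":-1,"linear":[0.64,-1,0.15],"roll":0},{"grip":-1,"linear":[0.64,-1,0.15],"roll":0},{"grip":-1,"linear":[0.64,-1,0.15],"roll":0},{"grip":-1,"linear":[0,0,0],"roll":0},{"grip":-1,"linear":[0,0,0],"roll":0},{"grip":-1,"linear":[0,0,0],"roll":0}])

```text
time_s: 2.27
ee_pos: [0.5293, 0.0286, 0.3169]
eef_rot: [0.991, -0.131, -0.001, 0.0]
force: [-0.8, 1.8, -0.3]
grip_width: 0.0855
grip_force: 0.0
```

Run:
```python
from h import *
import pickle
o=telemetry.observe();f=grab_frame("wrist");print(o["ee_pos"],o["eef_rot"],o["qd"].round(3))
pickle.dump((o,f),open("w1.pkl","wb"));cv2.imwrite("pics/w1.png",f[:,:,::-1])
```

```text
[0.52931746 0.02864885 0.31692396] [ 9.91406965e-01 -1.30811970e-01 -6.71419356e-04  9.09940430e-05] [ 0.023 -0.013 -0.006  0.003  0.001 -0.002]
```

View pics/w1.png

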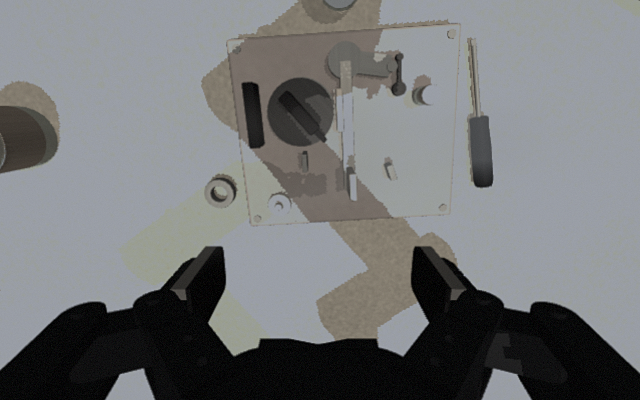

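Wrist view: deck corners are at about (228,39), (459,24), (448,213) and (251,225). The disc centre is at (301,112) and the bar's nose tip at (325,141). The fin is at (304,160), the paddle top at (351,180), the vial at (425,95) and the filter at (279,203). I'll take a second wrist view with a baseline.

apply_moves(series=[{"grip":-1,"linear":[0.8,-1,-0.8],"roll":0},{"grip":-1,"linear":[0.8,-1,-0.8],"roll":0},{"grip":-1,"linear":[0.4,-1,-0.8],"roll":0},{"grip":-1,"linear":[0,0,0],"roll":0},{"grip":-1,"linear":[0,0,0],"roll":0},{"grip":-1,"linear":[0,0,0],"roll":0}])

```text
time_s: 2.82
ee_pos: [0.5797, -0.0455, 0.258]
eef_rot: [0.992, -0.13, 0.0, 0.0]
force: [0.2, -0.0, -0.0]
grip_width: 0.0857
grip_force: 0.0
```

Run:
```python
from h import *
import pickle
o=telemetry.observe();f=grab_frame("wrist");print(o["ee_pos"],o["eef_rot"],o["qd"].round(3))
pickle.dump((o,f),open("w2.pkl","wb"))
cv2.imwrite("pics/w2.png",cv2.resize(f[0:300,130:530,::-1],None,fx=2,fy=2,interpolation=cv2.INTER_CUBIC))
o1,f1=pickle.load(open("w1.pkl","rb"))
print(plane(cam("wrist",o1),[(228,39),(459,24),(448,213),(251,225)],.05).round(4))
```

```text
[ 0.57970068 -0.04546925  0.25803041] [ 9.91524955e-01 -1.29916024e-01  2.98261956e-04  3.76199097e-05] [ 0.012 -0.023  0.013  0.001  0.001  0.004]
[[ 0.698   0.0936  0.05  ]
 [ 0.6427 -0.1731  0.05  ]
 [ 0.4134 -0.1262  0.05  ]
 [ 0.4668  0.1418  0.05  ]]
```

View pics/w2.png

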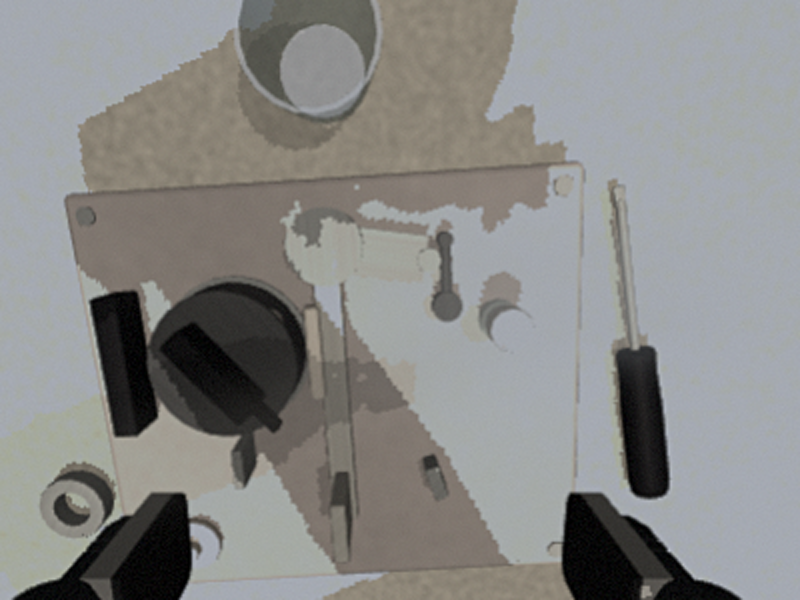

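The second view (2x crop, offset 130) shows the disc centre at crop (228,358), nose tip (278,428), fin (245,460), paddle top (341,515) and vial (505,325). I'll fit the pump pose, check heights across the two views, and work out the bar angle.

```bash
cat > fit.py <<'E'
from h import *
import pickle
o1,f1=pickle.load(open("w1.pkl","rb"));o2,f2=pickle.load(open("w2.pkl","rb"))
C1,C2=cam("wrist",o1),cam("wrist",o2)
def q(u,v): return (130+u/2,v/2)
def fitpose(P):
    L=np.array([[.12,.14],[.12,-.14],[-.12,-.14],[-.12,.14]])
    A=P[:,:2]-P[:,:2].mean(0);y=np.arctan2((L[:,0]*A[:,1]-L[:,1]*A[:,0]).sum(),(L*A).sum())
    return P[:,:2].mean(0),y
E
python3 - <<'E'
from fit import *
P1=plane(C1,[(228,39),(459,24),(448,213),(251,225)],.05)
P2=plane(C2,[q(67,196),q(583,163),q(574,563),q(130,582)],.05)
for P in(P1,P2): print(P.round(4).tolist(),fitpose(P))
for P in(P1,P2):
  c,y=fitpose(P);R=np.array([[np.cos(y),-np.sin(y)],[np.sin(y),np.cos(y)]])
  w=lambda x,yy,z:np.r_[c+R@[x,yy],z]
  X=[w(.03,.055,.09),w(-.018,.055,.086),w(-.04,.055,.086),w(-.055,0,.116),w(.03,.113,.084),w(.085,0,.07)]
  print(proj(C1,X).round(1).tolist(),((proj(C2,X)-[130,0])*2).round(1).tolist(),X[0])
for n,a,b in (("disc",(301,112),q(228,358)),("nose",(325,140),q(278,428)),("tail",(285,95),q(176,335))): print(n,*tri(C1,a,C2,b))
# dark masks
for i,(f,C) in enumerate(((f1,C1),(f2,C2))):
  g=cv2.cvtColor(f,cv2.COLOR_RGB2GRAY);c0=((301,112),q(228,358))[i];r=int((32,39)[i])
  x,y=map(int,c0);print(np.histogram(g[y-r:y+r,x-r:x+r],bins=range(0,160,10))[0])
o=np.hstack([cv2.resize(f1[60:210,240:390,::-1],(400,400),interpolation=cv2.INTER_CUBIC),cv2.resize(f2[130:280,190:340,::-1],(400,400),interpolation=cv2.INTER_CUBIC)])
cv2.imwrite("pics/z.png",np.clip(o*1.6,0,255))
E
```

```text
[[0.698, 0.0936, 0.05], [0.6427, -0.1731, 0.05], [0.4134, -0.1262, 0.05], [0.4668, 0.1418, 0.05]] (array([ 0.55523227, -0.0159782 ]), np.float64(-0.2019439197710328))
[[0.6974, 0.0933, 0.05], [0.6431, -0.1755, 0.05], [0.4102, -0.1297, 0.05], [0.4692, 0.1452, 0.05]] (array([ 0.55498481, -0.01667194]), np.float64(-0.20682340772364027))
[[299.7, 112.0], [303.0, 153.6], [304.3, 171.6], [352.6, 187.0], [250.2, 115.0], [344.8, 59.2]] [[220.1, 364.1], [233.2, 449.6], [238.0, 487.3], [337.3, 533.7], [111.7, 367.7], [322.3, 245.2]] [0.5956542  0.03188689 0.09      ]
[[300.5, 111.8], [303.5, 153.4], [304.8, 171.5], [353.0, 187.1], [250.9, 114.6], [345.8, 59.2]] [[221.8, 363.7], [234.3, 449.2], [238.9, 487.0], [338.2, 533.9], [113.2, 366.8], [324.5, 245.3]] [0.59563982 0.03099534 0.09      ]
disc [0.59532397 0.03134286 0.07506356] 6.457596984373371e-05
nose [0.55822973 0.01172715 0.09886456] 0.0009548043707689263
tail [0.61692744 0.0414096  0.10867654] 0.000989179679819216
[   1   33  205  168 1146 1094  173  635   72   59  120  283    4   14
   15]
[ 325  595  598  629 1813  477  237  148   78  236  239  278   63   20
   24][ WARN:0@0.239] global loadsave.cpp:1063 imwrite_ Unsupported depth image for selected encoder is fallbacked to CV_8U.
```

View pics/z.png

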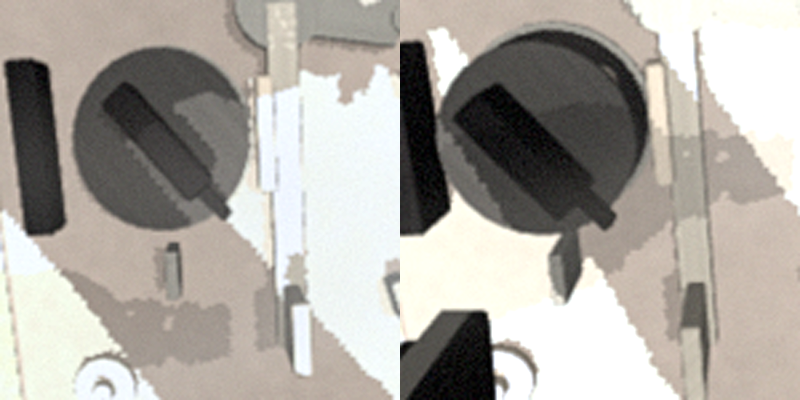

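Measured values:
- Pump: centre (0.555, -0.016), yaw -0.204.
- Head axis: (0.5956, 0.0315).
- Nose tip: 42 mm from the axis at z 0.099.
- Rotor: about 0.68 rad.

The predicted paddle and fin pixels match the images. Next I'll move above the knob, roll +42° and partly close the gripper.

apply_moves(series=[{"grip":0,"linear":[0.11,0.52,-0.4],"roll":0.156},{"grip":0,"linear":[0.11,0.52,-0.4],"roll":0.156},{"grip":0,"linear":[0.11,0.52,-0.4],"roll":0.156},{"grip":0,"linear":[0.11,0.52,-0.4],"roll":0.156},{"grip":0,"linear":[0.11,0.52,-0.4],"roll":0.156},{"grip":0,"linear":[0.11,0.52,-0.4],"roll":0.156},{"grip":0,"linear":[0,0,-0.7],"roll":0},{"grip":0,"linear":[0,0,-0.7],"roll":0},{"grip":0,"linear":[0,0,-0.7],"roll":0},{"grip":0,"linear":[0,0,-0.7],"roll":0},{"grip":0,"linear":[0,0,0],"roll":0},{"grip":0,"linear":[0,0,0],"roll":0},{"grip":0,"linear":[0,0,0],"roll":0},{"grip":0,"linear":[0,0,0],"roll":0}])

```text
time_s: 4.03
ee_pos: [0.5973, 0.0324, 0.1296]
eef_rot: [0.972, 0.235, 0.002, 0.0]
force: [-0.5, 0.8, 0.3]
grip_width: 0.0426
grip_force: 0.0
```

Run:
```python
from h import *
from fit import *
o=telemetry.observe();f=grab_frame("wrist");print(o["ee_pos"],2*np.arctan2(o["eef_rot"][1],o["eef_rot"][0]),o["joint_pos"].round(2),o["grip_width"])
cv2.imwrite("pics/w3.png",f[:,:,::-1])
print(tri(C1,(282.4,95.4),C2,(219.1,167.5)),tri(C1,(325.1,140.6),C2,(268.4,212.5)))
```

```text
[0.59728381 0.03235269 0.12962885] 0.4742651336911365 [ 0.32  0.43 -0.2   0.   -0.94  1.72] 0.04264552340277159
(array([0.61686768, 0.04502075, 0.09925006]), np.float64(0.0014915705046502062)) (array([0.55797694, 0.01293848, 0.09446808]), np.float64(0.0009872337543346795))
```

View pics/w3.png

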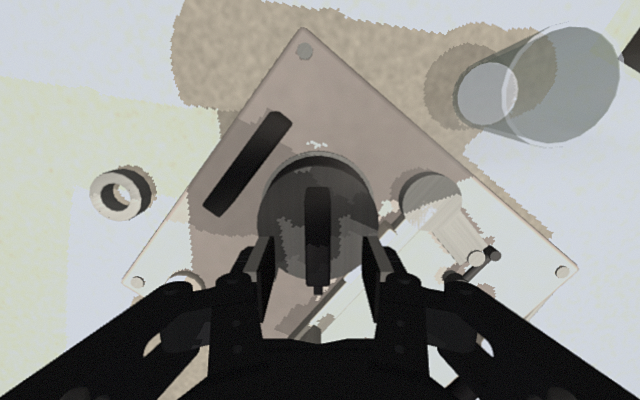

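The bar is aligned with the fingers and centred at u≈317, with the pads straddling it. I'll descend and grip.

apply_moves(grip_force=30, series=[{"grip":0,"linear":[-0.02,-0.01,-0.35],"roll":0},{"grip":0,"linear":[-0.02,-0.01,-0.35],"roll":0},{"grip":0,"linear":[-0.02,-0.01,-0.35],"roll":0},{"grip":0,"linear":[0,0,-0.35],"roll":0},{"grip":0,"linear":[0,0,0],"roll":0},{"grip":0,"linear":[0,0,0],"roll":0},{"grip":1,"linear":[0,0,0],"roll":0},{"grip":1,"linear":[0,0,0],"roll":0},{"grip":1,"linear":[0,0,0],"roll":0},{"grip":1,"linear":[0,0,0],"roll":0},{"grip":1,"linear":[0,0,0],"roll":0},{"grip":1,"linear":[0,0,0],"roll":0},{"grip":1,"linear":[0,0,0],"roll":0}])

```text
time_s: 5.17
ee_pos: [0.595, 0.0314, 0.0931]
eef_rot: [0.972, 0.235, 0.001, -0.0]
force: [-2.2, 3.7, 2.9]
grip_width: 0.0132
grip_force: 31.5
```

apply_moves(series=[{"grip":1,"linear":[0,0,0],"roll":-0.0865},{"grip":1,"linear":[0,0,0],"roll":-0.0865},{"grip":1,"linear":[0,0,0],"roll":-0.0865},{"grip":1,"linear":[0,0,0],"roll":-0.0865},{"grip":1,"linear":[0,0,0],"roll":-0.0865},{"grip":1,"linear":[0,0,0],"roll":-0.0865},{"grip":1,"linear":[0,0,0],"roll":-0.0865},{"grip":1,"linear":[0,0,0],"roll":-0.0865},{"grip":1,"linear":[0,0,0],"roll":-0.0865},{"grip":1,"linear":[0,0,0],"roll":-0.0865},{"grip":1,"linear":[0,0,0],"roll":0},{"grip":1,"linear":[0,0,0],"roll":0},{"grip":1,"linear":[0,0,0],"roll":0},{"grip":1,"linear":[0,0,0],"roll":0}])

```text
time_s: 6.33
ee_pos: [0.5949, 0.0319, 0.0931]
eef_rot: [0.995, -0.103, 0.0, -0.001]
force: [-2.2, 5.1, 3.8]
grip_width: 0.0137
grip_force: 31.7
```

Run:
```python
from h import *
o=telemetry.observe();print(o["ee_pos"],2*np.arctan2(o["eef_rot"][1],o["eef_rot"][0]),o["force"],o["moment"],o["grip_width"])
```

```text
[0.59488475 0.03193069 0.0930958 ] -0.20569606734352658 [-2.18679259  5.12961191  3.76173715] [ 1.48799785  0.67355072 -0.06617743] 0.013668468220283643
```

apply_moves(series=[{"grip":0.2,"linear":[0,0,0],"roll":0},{"grip":0.2,"linear":[0,0,0],"roll":0},{"grip":0.2,"linear":[0,0,0],"roll":0},{"grip":0.2,"linear":[0,0,0],"roll":0},{"grip":0.2,"linear":[0,0,0.5],"roll":0},{"grip":0.2,"linear":[0,0,1],"roll":0},{"grip":0.2,"linear":[0,0,1],"roll":0},{"grip":0.2,"linear":[-0.8,-0.2,1],"roll":0},{"grip":0.2,"linear":[-1,-0.2,0.5],"roll":0},{"grip":0.2,"linear":[-1,-0.2,0.5],"roll":0},{"grip":0.2,"linear":[0,0,0],"roll":0},{"grip":0.2,"linear":[0,0,0],"roll":0},{"grip":0.2,"linear":[0,0,0],"roll":0}])

```text
time_s: 7.42
ee_pos: [0.525, 0.0158, 0.2051]
eef_rot: [0.995, -0.103, 0.0, -0.0]
force: [0.4, -0.0, 0.5]
grip_width: 0.0342
grip_force: 0.0
```

Run:
```python
from h import *
import pickle
o=telemetry.observe();f=grab_frame("wrist");print(o["ee_pos"],o["grip_width"])
pickle.dump((o,f),open("w4.pkl","wb"))
cv2.imwrite("pics/w4.png",np.clip(cv2.resize(f[0:300,130:530,::-1],None,fx=2,fy=2,interpolation=cv2.INTER_CUBIC)*1.3,0,255).astype(np.uint8))
```

```text
[0.52502061 0.01581361 0.2050599 ] 0.03416083333283403
```

View pics/w4.png

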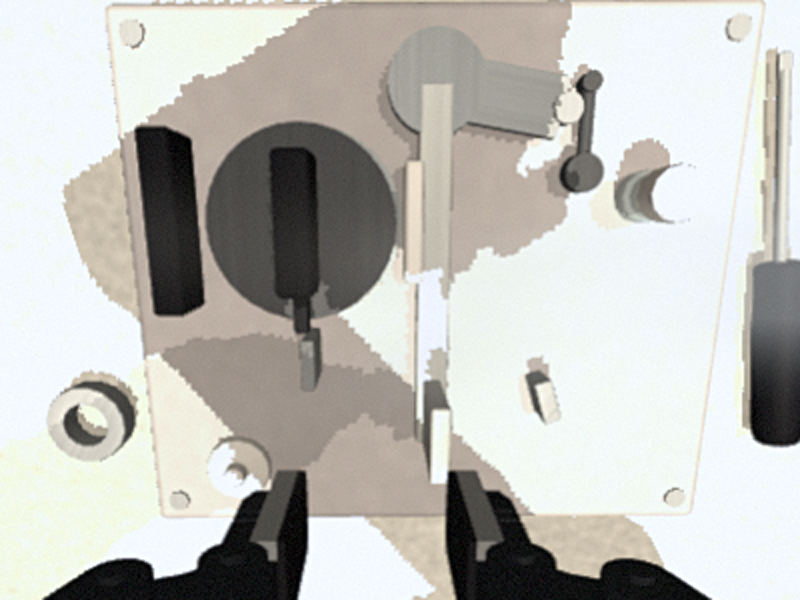

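The nose (302,325) now points down at the fin (307,365); the paddle top is at (439,445). I'll check the alignment numerically.

Run:
```python
from fit import *
o4,f4=pickle.load(open("w4.pkl","rb"));C=cam("wrist",o4)
P=plane(C,[q(108,4),q(763,3),q(690,517),q(163,515)],.05);c,y=fitpose(P);print(c,y)
R=np.array([[np.cos(y),-np.sin(y)],[np.sin(y),np.cos(y)]])
loc=lambda u,z:((plane(C,[q(*u)],z)[0][:2]-c)@R*1000).round(1)
for n,u,z in(("disc",(301,220),.09),("nose top",(301.5,332),.101),("bar tail",(292.5,148),.118),("bar end top",(296,296),.118),("fin near",(308,338),.086),("fin far",(308,390),.086),("paddle top +x",(437,407),.116),("paddle -x",(440,483),.116)): print(n,loc(u,z))
X=[np.r_[c+R@p[:2],p[2]] for p in np.array([[-.012,.055,.101],[.056,.055,.118],[.004,.055,.118],[-.018,.055,.086],[-.04,.055,.086]])]
print(((proj(C,X)-[130,0])*2).round(1).tolist())
g=cv2.cvtColor(f4,cv2.COLOR_RGB2GRAY)
for v in (85,100,115,130): 
  r=g[v,255:305]; print(v,r.tolist())
```

```text
[ 0.55412782 -0.01668742] -0.20388051593979128
disc [31.5 55. ]
nose top [-11.5  55. ]
bar tail [55.4 53.8]
bar end top [ 4.9 54.5]
fin near [-16.7  54.2]
fin far [-39.6  54.9]
paddle top +x [-38.2   1.8]
paddle -x [-70.   -0.2]
[[301.6, 333.4], [289.0, 146.1], [294.7, 298.5], [306.2, 341.0], [307.9, 390.9]]
85 [57, 56, 57, 58, 57, 59, 58, 57, 58, 45, 27, 17, 14, 24, 24, 21, 23, 23, 21, 24, 24, 20, 21, 23, 23, 25, 27, 20, 25, 9, 9, 6, 15, 45, 61, 57, 57, 57, 58, 59, 58, 58, 57, 60, 59, 60, 57, 58, 60, 58]
100 [59, 59, 59, 60, 59, 61, 60, 61, 59, 63, 44, 27, 21, 22, 28, 27, 24, 28, 27, 27, 33, 23, 30, 28, 27, 30, 25, 27, 28, 22, 22, 16, 22, 32, 53, 60, 60, 59, 62, 63, 58, 60, 57, 59, 59, 61, 61, 60, 60, 59]
115 [59, 62, 60, 59, 60, 63, 59, 61, 62, 54, 51, 41, 23, 33, 32, 32, 31, 32, 31, 36, 30, 32, 37, 33, 33, 34, 33, 36, 33, 32, 27, 30, 27, 32, 55, 66, 60, 62, 63, 63, 64, 59, 65, 62, 63, 64, 64, 64, 62, 63]
130 [62, 59, 64, 61, 62, 62, 62, 59, 63, 62, 56, 56, 37, 34, 32, 31, 36, 36, 34, 38, 37, 39, 35, 39, 35, 40, 41, 40, 36, 37, 33, 29, 32, 33, 48, 61, 64, 63, 65, 62, 66, 65, 65, 66, 68, 64, 67, 66, 65, 66]
```

The pump's measured yaw of -0.204 agrees with the earlier fit, and the nose is on the fin line to within about 1 mm. Next I'll shut the fingers, move to the head side of the paddle and descend.

apply_moves(series=[{"grip":1,"linear":[-0.3,0.08,-0.3],"roll":0},{"grip":1,"linear":[-0.3,0.08,-0.3],"roll":0},{"grip":1,"linear":[-0.28,0.08,-0.4],"roll":0},{"grip":1,"linear":[0,0,0],"roll":0},{"grip":1,"linear":[0,0,0],"roll":0},{"grip":1,"linear":[0,0,-0.5],"roll":0},{"grip":1,"linear":[0,0,-0.8],"roll":0},{"grip":1,"linear":[0,0,-0.8],"roll":0},{"grip":1,"linear":[0,0,-0.8],"roll":0},{"grip":1,"linear":[0,0,-0.5],"roll":0},{"grip":1,"linear":[0,0,-0.4],"roll":0},{"grip":1,"linear":[0,0,0],"roll":0},{"grip":1,"linear":[0,0,0],"roll":0},{"grip":1,"linear":[0,0,0],"roll":0}])

```text
time_s: 8.63
ee_pos: [0.5039, 0.0221, 0.0858]
eef_rot: [0.995, -0.103, 0.001, -0.0]
force: [0.7, 0.6, -0.3]
grip_width: 0.0
grip_force: 0.0
```

apply_moves(series=[{"grip":1,"linear":[-0.024,-0.118,0],"roll":0},{"grip":1,"linear":[-0.024,-0.118,0],"roll":0},{"grip":1,"linear":[-0.024,-0.118,0],"roll":0},{"grip":1,"linear":[-0.024,-0.118,0],"roll":0},{"grip":1,"linear":[0,0,0],"roll":0},{"grip":1,"linear":[0,0,0],"roll":0}])

```text
time_s: 9.13
ee_pos: [0.5008, 0.0104, 0.0856]
eef_rot: [0.995, -0.103, 0.001, -0.0]
force: [-0.5, 2.8, 2.8]
grip_width: 0.0
grip_force: 1.6
```

apply_moves(series=[{"grip":1,"linear":[-0.014,-0.099,0],"roll":0.025},{"grip":1,"linear":[-0.014,-0.099,0],"roll":0.025},{"grip":1,"linear":[-0.014,-0.099,0],"roll":0.025},{"grip":1,"linear":[-0.014,-0.099,0],"roll":0.025},{"grip":1,"linear":[-0.014,-0.099,0],"roll":0.025},{"grip":1,"linear":[-0.014,-0.099,0],"roll":0.025},{"grip":1,"linear":[-0.014,-0.099,0],"roll":0.025},{"grip":1,"linear":[-0.014,-0.099,0],"roll":0.025},{"grip":1,"linear":[0,0,0],"roll":0},{"grip":1,"linear":[0,0,0],"roll":0}])

```text
time_s: 9.97
ee_pos: [0.4965, -0.0097, 0.0849]
eef_rot: [1.0, -0.024, -0.001, -0.0]
force: [-2.6, 4.9, 2.4]
grip_width: 0.0001
grip_force: 2.8
```

```bash
cat > see.py <<'E'
from fit import *
import sys
o=telemetry.observe();f=grab_frame("wrist");C=cam("wrist",o)
c=np.array([.5545,-.0166]);y=-.204
R=np.array([[np.cos(y),-np.sin(y)],[np.sin(y),np.cos(y)]])
print("TCP pump mm",((o["ee_pos"][:2]-c)@R*1000).round(1),"F pump",(o["force"][:2]@R).round(1),o["force"][2],o["grip_width"])
cv2.imwrite(sys.argv[1],np.clip(f[:,:,::-1]*1.3,0,255).astype(np.uint8))
for n in("top","side"): cv2.imwrite(sys.argv[1].replace(".png",n+".png"),grab_frame(n)[:,:,::-1])
E
python3 see.py pics/p1.png
```

```text
TCP pump mm [-58.2  -5. ] F pump [-3.6  4.2] 2.4496718918655227 6.961882690051002e-05
```

View pics/p1.png

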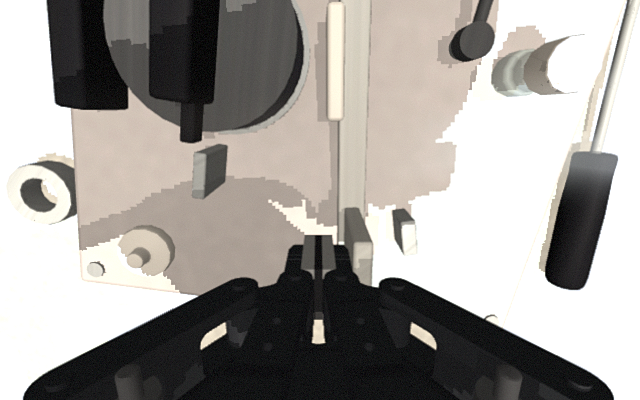

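The shut fingers sit flush on the paddle (right face at (345–372, 210–280)), the lever is at about 0.16 rad, and the nose and fin are undisturbed. I'll push on past the click.

apply_moves(series=[{"grip":1,"linear":[-0.001,-0.1,0],"roll":0.025},{"grip":1,"linear":[-0.001,-0.1,0],"roll":0.025},{"grip":1,"linear":[-0.001,-0.1,0],"roll":0.025},{"grip":1,"linear":[-0.001,-0.1,0],"roll":0.025},{"grip":1,"linear":[-0.001,-0.1,0],"roll":0.025},{"grip":1,"linear":[-0.001,-0.1,0],"roll":0.025},{"grip":1,"linear":[0,0,0],"roll":0},{"grip":1,"linear":[0,0,0],"roll":0},{"grip":1,"linear":[0,0,0],"roll":0}])

```text
time_s: 10.87
ee_pos: [0.4954, -0.025, 0.0844]
eef_rot: [0.999, 0.034, -0.002, 0.0]
force: [-3.4, 4.9, 2.2]
grip_width: 0.0
grip_force: 2.6
```

```bash
python3 see.py pics/p2.png
```

```text
TCP pump mm [-56.2 -20.2] F pump [-4.3  4.1] 2.1867505729189483 3.102208308881485e-05
```

View pics/p2.png

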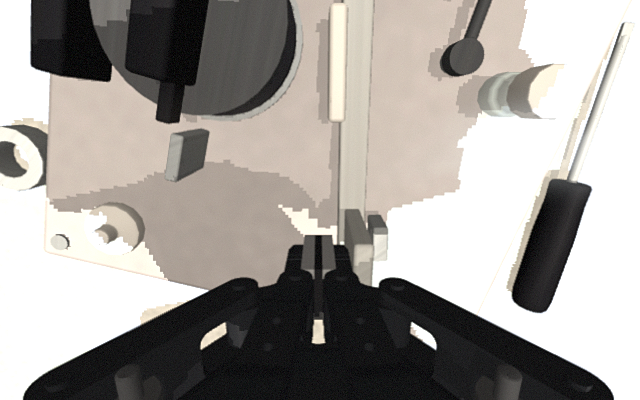

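The paddle is now close to the stop post at (377,238), and there's no force spike. I'll measure the lever angle from its bar edges at z 0.07.

Run:
```python
from h import *
o=telemetry.observe();C=cam("wrist",o);f=cv2.imread("pics/p2.png")
g=cv2.cvtColor(f,cv2.COLOR_BGR2GRAY)
L=cv2.createLineSegmentDetector().detect(g)[0][:,0]
for l in L:
  if 325<l[0]<385 and 325<l[2]<385 and min(l[1],l[3])<240 and abs(l[1]-l[3])>25:
    for z in(.07,):
      P=plane(C,[l[:2],l[2:]],z);P=P[P[:,0].argsort()];d=P[1]-P[0]
      th=np.arctan2(d[1],d[0])+.204
      piv=np.array([.5545,-.0166])+np.array([.9793*.085,-.2026*.085]);n=np.array([-np.sin(th-.204),np.cos(th-.204)])
      print(l.round(1),"theta",th.round(3),"offset mm",(((P[0,:2]-piv)@n)*1000).round(1))
```

```text
[373.6 224.4 371.9 283.2] theta 0.294 offset mm -8.7
[340.8 121.9 338.8 241.9] theta 0.277 offset mm 7.4
[331.    4.4 329.5 119.4] theta 0.271 offset mm 12.4
[343.6 238.2 344.1 210.6] theta 0.278 offset mm 5.1
[342.7 118.1 345.1   4.4] theta 0.274 offset mm 6.3
[336.1 223.1 337.8 123.1] theta 0.273 offset mm 8.6
[362.7 215.6 372.    0.6] theta 0.273 offset mm -5.5
[326.2 116.9 326.6  21.9] theta 0.276 offset mm 14.5
[348.3   8.1 346.2 108.1] theta 0.278 offset mm 5.0
[327.9 167.  331.6 124.4] theta 0.197 offset mm 5.4
[366.6 181.9 365.6 208.1] theta 0.279 offset mm -6.1
```

The lever is at about 0.275 rad: past the click, beyond 0.25 and short of the stop. The fingers are still pressing, so I'm handing in.

```bash
python3 -c "
from cell import job
print(job.hand_in())"
```

```text
the job is handed in; nothing more can be done
None
```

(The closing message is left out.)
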